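Back the capsule dispenser's ratchet feed wheel off one notch

TASK

The capsule dispenser's feed wheel has been turned one notch too far. Pushing gently with a fingertip, flip the pawl up by its thumb tab so that it stays clear of the teeth, push the wheel backward one notch (its top goes towards the pawl's pivot), then flip the pawl down again so that its nose sits fully in that notch. Leave the bottle, the jar and the cup where they stand.

Things in the scene. Friction and masses are not known exactly. Their poses are not given: they have to be found in the camera images.
- dispenser: Capsule dispenser fixed to the counter: white housing (x -140 to -35 mm, 170 mm wide, top at 142, clear hopper up to 178) on a grey base plate (225 x 280 x 12 mm). Origin on the counter below the middle of the feed wheel's ring of pegs; x runs along the wheel's axle, out of the housing's front, away from the robot; z up. Only pegs, teeth and pawl rise above 178 mm.
- wheel_axis (a point): Point on the upright feed wheel's axle in the plane of its pegs, 110 mm above the counter (fixed). Aluminium hub of 41 mm radius with 10 radial steel pegs (10 mm thick, round ends at 85 mm radius) in the plane x = 0 of the dispenser, and 10 dark saw teeth (crest radius 56 mm, 12 mm thick) in the plane x = +40 mm. About 3 N at the pegs turns it; it stays where left.
- feed_wheel (a joint): Turn of the wheel, rad; grows BACKWARD, clockwise seen from its toothed front: the top moves to the dispenser's +y, towards the pawl. One notch is 36 degrees, 0.628 rad. At 0 a tooth's steep face meets the pawl nose and cannot go further back. Starts at -0.26 to -0.06 (play). Backed one notch, the pawl drops fully home at 0.30 to 0.62; outside that its nose lands on a tooth.
- push_peg (a point): Centre of the round end (5 mm radius) of the peg to push, 80 mm from the axle; turns with the wheel. At the start it is the first peg on the -y side of the top: at wheel reading 0 it would stand 12 degrees to the -y side of straight up, and it goes to +y as the reading grows. Neighbouring pegs are 36 degrees away.
- pawl (a joint): Angle of the pawl, a bright steel bell crank, rad: 0 = down, nose in the teeth (start); 0.85 = flipped up against its stop, nose clear. It tips over by its own weight: let go below about 0.4 it falls back to 0, above 0.4 it falls on to 0.85 and stays. Under 2 N at the tab moves it. As the reading grows the tab goes to the dispenser's +y and the nose, on the -y side, rises.
- pawl_pivot (a point): Pivot of the pawl on its aluminium post, fixed: x = 40, y = 85, z = 168 mm in the dispenser's frame, in the plane of the teeth. The pawl's nose arm, at reading 0, runs level from here 73 mm to -y, its top 11 mm above the pivot.
- pawl_tab (a point): Centre of the pawl's thumb tab, a plate 30 mm wide (along the axle), 28 mm long and 8 mm thick at the top of the pawl's lever, 54 mm from the pivot; moves with the pawl. At reading 0 the lever leans 0.30 rad from upright to -y (over the wheel), at 0.85 it leans 0.55 rad to +y.
- bottle: Amber bottle, 50 mm diameter, 115 mm high, standing loose near the dispenser; origin under its middle. Not to be moved.
- jar: White jar, 64 mm diameter, 70 mm high, standing loose near the dispenser; origin under its middle. Not to be moved.
- cup: Steel cup, 68 mm diameter, 75 mm high, standing loose near the dispenser; origin under its middle. Not to be moved.

How it is judged (in metres and radians):
On the way, in this order (a step that is already met when the one before it is completed fails the run):
1. the pawl is flipped up and stays there, the wheel not yet backed (value of joint pawl above 0.6 rad and value of joint feed_wheel below 0.2 rad), for 0.2 s.
2. the wheel is backed one notch with the pawl still up (value of joint pawl above 0.6 rad and value of joint feed_wheel between 0.26 and 0.66 rad), for 0.2 s.
3. the pawl is down, fully in the notch (value of joint pawl below 0.03 rad and value of joint feed_wheel between 0.26 and 0.66 rad), for 0.2 s.
At the end, for the whole second after the job is handed in: The wheel stands, at rest, one notch further back than at the start (reading 0.26 to 0.66 rad), the pawl is down with its nose fully in that notch (reading below 0.03 rad), and the bottle, jar and cup are within 20 mm of where they stood (all of step 3 and velocity of joint feed_wheel between -0.05 and 0.05 rad/s and distance of each of bottle, jar, cup from where it was at the start of the episode below 0.02 m); the robot touches nothing.
It fails at once if the bottle, jar or cup is lifted, tipped or shoved (distance of any of bottle, jar, cup from where it was at the start of the episode above 0.02 m or angle between any of bottle, jar, cup's own z axis and vertical above 0.3 rad).
It fails at once if the pawl is squeezed or forced (over 25 N) (contact force between the fingers and pawl above 25 N).
It fails at once if the wheel is squeezed or forced (over 30 N) (contact force between the fingers and feed_wheel above 30 N).
It also fails if it takes over 54 s, if anything falls off the work surface, if the arm or the gripper's body presses on something with over 40 N, if the wrist force passes 120 N, or if a joint passes its speed limit or range.

ROBOT

A 6-joint arm with a two-finger parallel gripper is mounted at the origin on the work surface. World frame = base frame: x ahead of the robot, y to its left, z up, the work surface at z = 0. Lengths are in mm, angles in rad, forces in N, time in s.
With the tool pointing down it reaches from about 350 to 875 mm from the base axis. Payload 4.2 kg.
Tool frame: the origin (TCP) lies at the very end of the fingers, on their centre line; the grasp point (between the pads) lies arm.hold_point_z behind it (arm.hold_point_z is the distance from the TCP to the grasp point, in mm); y points along the fingers, x is the direction in which the jaws open and shut, and the axes are right-handed (so a half turn about y gives the same grasp; the last joint's range is limited). The gripper opens to 85 mm and grips with 20 to 120 N. Pads are 22 mm wide; open, the fingers measure 114 mm over their backs; the gripper's body (76 mm by 85 mm) begins 54 mm behind the grasp point. The pads swing forward as they close: fully open they stand 13 mm farther back than shut.
Start: joints at [-1.043, 0.385, 0.008, 0, -1.194, -0.259], TCP at [166.001, -602.53, 231.312] pointing down, gripper open.
Joint ranges: [-3.14, 3.14], [-1.21, 2.06], [-1.07, 1.41], [-3.16, 2.05], [-2.99, -0.16], [-3.1, 3.1]. Speed limits (rad/s): [2.79, 2.79, 3.14, 3.14, 3.14, 3.14].

INTERFACE

Orientations are given as a unit quaternion [x, y, z, w].
In Python, from bench import arm gives the robot as it stands.
- The arm moves only by the shell command python3 -m creep 'ROWS'. ROWS is JSON, a list of rows, each a list of 3 entries, a list of its own where there are three numbers: the shift along the world's x, y, z in mm, then the turn, a rotation vector about the world's x, y, z in rad, then the gripper command: -1 is shut, 1 is fully open, values between are in proportion. In form: [[[dx, dy, dz], [wx, wy, wz], jaw], ...]. A call has 1 to 12 rows; each row is the pose to reach, as a shift and turn from the pose commanded when the call began; what a row does not reach only later rows make up. A row lasts 1/12 s, in which the tool goes at most 41.7 mm and 7.16 degrees, less where a joint would pass 70% of its speed; a pose out of reach is approached as far as the arm can. A call with a gripper value outside its range is refused whole. The fingers move at their own pace and stop on an object; the grip force is fixed at half the most. Time passes only in rows, so rows that repeat a pose let the fingers close. It gives the time, the measured TCP pose, the force and the opening at its end, in the units of the state.
- arm.read_state(): the state, without advancing time (a new reading comes with each control period).
- arm.get_image(name): name is "scene" or "top" or "wrist"; returns (picture, depth): 480x640x3 uint8, red, green, blue; 480x640 float32, mm along the optical axis (not along the pixel's ray), 0 where there is no reading.
- arm.camera_params(name): a dict with "camera_matrix" (3x3 intrinsics, pixels), "extrinsics" (4x4, takes a point from world to camera coordinates); the wrist camera has in their place "T_tool_cam" (4x4, takes a point from camera to tool coordinates, whose origin is the TCP and whose axes are the tool frame's). Camera axes: x right, y down, z forward; pixel columns grow to the right and rows downward; lengths in mm; the calibration is good to about 2 mm. A picture is of the moment at which its call begins: read the wrist's pose just before it. camera_params takes no time and is no camera call.
- arm.job_done(): hands the job in, once; it reports no verdict.
The state is a dict: "clock": time; "joints": joint angles; "joint_vel": joint speeds; "joint_efforts": joint torques, N m; "position": TCP position; "ee_rot": TCP orientation; "contact_force": force on the tool from outside, world axes, zero at the start; "wrist_torque": the same for the moment, N m; "gripper_width": finger opening in mm.
Only numpy, scipy, OpenCV 4.12 (cv2) and the standard library are available. Lean on these libraries where they do the work, as an engineer would, in place of code of your own. Each camera call takes 0.05 s, during which the arm holds its last target.

## Working session

There is one attempt and no reset: what is moved stays moved. The work goes in short steps, Python scripts to look and compute and a shell command to move; the robot and the scene stay as the last step left them, time stands still between calls to the robot, and variables do not carry over. Pictures are saved under pics/ and viewed, and the job is handed in when it is done.

```bash
ls; mkdir -p pics; python3 - <<'E'
from bench import arm
import cv2,numpy as np
print(arm.read_state()); print(arm.hold_point_z)
for n in ["scene","top"]:
    im,d=arm.get_image(n); cv2.imwrite(f"pics/{n}0.png",im[:,:,::-1]); np.save(f"pics/{n}0.npy",d)
    print(n,arm.camera_params(n))
E
```

```text
pics
{'clock': 0.0, 'joints': array([-1.04341688e+00,  3.85585390e-01,  6.61107107e-03, -5.31290935e-04,
       -1.19399241e+00, -2.58592965e-01]), 'joint_vel': array([ 0.00054012,  0.00042947, -0.00107104,  0.00051991,  0.00064968,
       -0.0005902 ]), 'joint_efforts': array([-8.59170668e-04, -3.92288661e+01,  1.88404745e+01,  4.18627515e+00,
       -4.57050250e-03, -1.43162350e-05]), 'position': array([ 165.84024644, -601.98285204,  230.1936126 ]), 'ee_rot': array([ 0.42790949,  0.56289835, -0.56198882, -0.42919401]), 'contact_force': array([ 0.609338  , -0.14860814,  0.05982574]), 'wrist_torque': array([0.05257885, 0.02314073, 0.04875167]), 'gripper_width': 85.20016228429525}
18.700000000000003
scene {'camera_matrix': array([[437.42872638,   0.        , 316.30381671],
       [  0.        , 437.42872638, 243.30289602],
       [  0.        ,   0.        ,   1.        ]]), 'extrinsics': array([[-7.67794648e-01,  6.40449887e-01,  1.77572483e-02,
         4.60617228e+02],
       [ 4.78768154e-01,  5.91941597e-01, -6.48371962e-01,
        -1.80318525e+02],
       [-4.25761004e-01, -4.89314917e-01, -7.61116601e-01,
         1.22850545e+03],
       [ 0.00000000e+00,  0.00000000e+00,  0.00000000e+00,
         1.00000000e+00]])}
top {'camera_matrix': array([[623.1345522 ,   0.        , 314.65666959],
       [  0.        , 623.1345522 , 240.07656855],
       [  0.        ,   0.        ,   1.        ]]), 'extrinsics': array([[ 7.21399497e-03, -9.99973717e-01,  7.23449190e-04,
        -1.40663506e+00],
       [-9.88694917e-01, -7.24097875e-03, -1.49766246e-01,
         6.37565544e+02],
       [ 1.49767548e-01,  3.65142406e-04, -9.88721168e-01,
         1.20128664e+03],
       [ 0.00000000e+00,  0.00000000e+00,  0.00000000e+00,
         1.00000000e+00]])}
```

View pics/scene0.png

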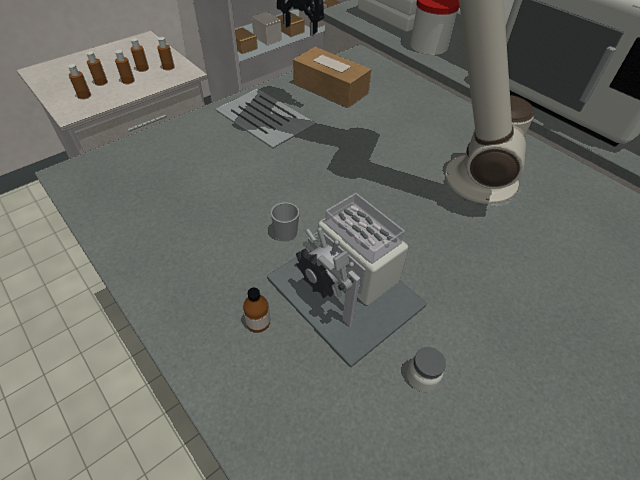

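View pics/top0.png

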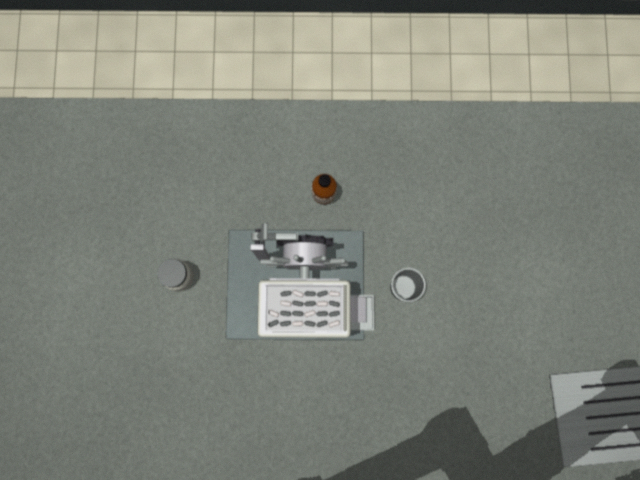

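```bash
cat > h.py <<'E'
import numpy as np,cv2
from bench import arm
def world(n,px,z=None,d=None):
    p=arm.camera_params(n);K=p["camera_matrix"];E=np.array(p["extrinsics"])
    px=np.atleast_2d(np.array(px,float))
    r=np.c_[(px[:,0]-K[0,2])/K[0,0],(px[:,1]-K[1,2])/K[1,1],np.ones(len(px))]
    R=E[:3,:3];t=E[:3,3];c=-R.T@t;rw=r@R
    s=(np.atleast_1d(z)-c[2])/rw[:,2] if d is None else np.atleast_1d(d)
    return c+rw*np.array(s)[:,None]
def proj(n,P):
    p=arm.camera_params(n);K=p["camera_matrix"];E=np.array(p["extrinsics"])
    P=np.atleast_2d(P);c=P@E[:3,:3].T+E[:3,3];u=c@K.T;return u[:,:2]/u[:,2:]
E
python3 - <<'E'
from h import *
d=np.load("pics/top0.npy")
im=cv2.imread("pics/top0.png")
v,u=np.mgrid[215:350,210:440]
P=world("top",np.c_[u.ravel(),v.ravel()],d=d[215:350,210:440].ravel())
z=P[:,2].reshape(u.shape)
for lo,hi,nm in [(6,20,"plate"),(165,190,"hopper"),(130,150,"top")]:
    m=((z>lo)&(z<hi)).astype(np.uint8)
    Q=P[m.ravel()>0]
    print(nm,m.sum(),Q[:,2].mean(),cv2.minAreaRect(Q[:,:2].astype(np.float32)),np.percentile(Q,[1,99],axis=0))
# objects
for nm,(a,b),h in [("bottle",(325,188),115),("jar",(175,275),70),("cup",(408,285),75)]:
    vv,uu=np.mgrid[b-25:b+25,a-25:a+25]
    Q=world("top",np.c_[uu.ravel(),vv.ravel()],d=d[b-25:b+25,a-25:a+25].ravel())
    Q=Q[Q[:,2]>h*.4]; print(nm,cv2.minEnclosingCircle(Q[:,:2].astype(np.float32)),Q[:,2].max())
cv2.imwrite("pics/z1.png",cv2.resize(im[215:350,215:385],None,fx=4.5,fy=4.4,interpolation=cv2.INTER_CUBIC))
s=cv2.imread("pics/scene0.png"); cv2.imwrite("pics/z2.png",cv2.resize(s[185:370,260:430],None,fx=3.2,fy=3.2,interpolation=cv2.INTER_CUBIC))
E
```

```text
plate 6613 10.553647681824565 ((561.02001953125, -16.20880126953125), (258.94537353515625, 457.2833557128906), 0.41319847106933594) [[ 440.78153539 -184.62581824    6.16678752]
 [ 662.80670177  180.93483873   17.08890062]]
hopper 963 175.5540829992279 ((546.9002075195312, 36.44727325439453), (165.231201171875, 184.1058349609375), 89.98810577392578) [[454.93285666 -46.07639329 165.57658214]
 [635.95629056 117.32437991 186.56371521]]
top 4631 141.96011755628822 ((539.016845703125, 28.60700225830078), (186.65582275390625, 178.91087341308594), 0.4141315817832947) [[445.83138865 -60.42359539 131.33143549]
 [626.34407962 105.98819267 149.74447099]]
bottle ((609.4417724609375, -4.878870964050293), 159.17161560058594) 1283.2243489421476
jar ((513.8511352539062, 156.56130981445312), 166.34469604492188) 1283.2243489421476
cup ((504.895751953125, -104.28498077392578), 120.10399627685547) 1283.2243489421476
```

View pics/z1.png

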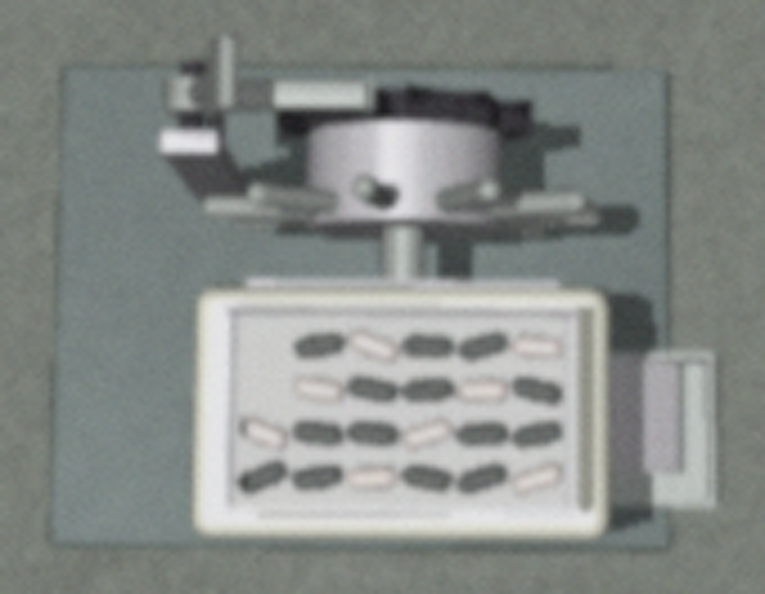

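View pics/z2.png

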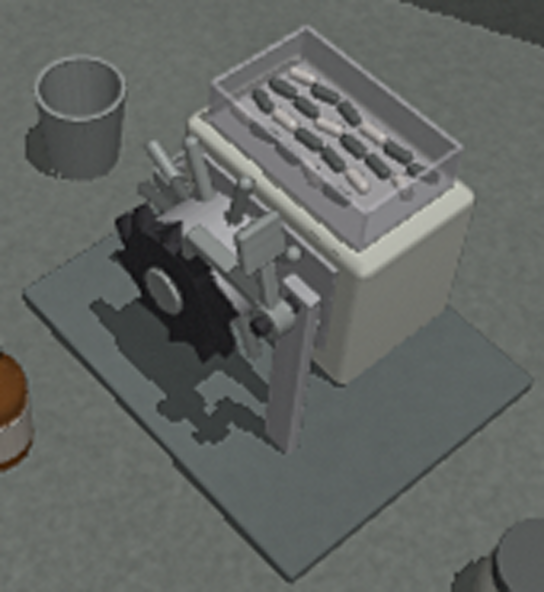

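```bash
python3 - <<'E'
from h import *
f=lambda q:[(215+a/4.5-.4,215+b/4.4-.4) for a,b in q]
H=world("top",f([(197,291),(607,291),(607,535),(195,535)]),z=142);print(H.round(1),H.mean(0))
B=world("top",f([(62,66),(668,70),(668,547),(52,544)]),z=12);print(B.round(1),B.mean(0))
for nm,px,z in [("bottle",(325,181),115),("jar",(175,275),70),("cup",(408,284),75),("pegpush?",(215+360/4.5,215+185/4.4),188),("axle",(215+403/4.5,215+250/4.4),117),("hubedges",(215+310/4.5,215+160/4.4),130),("h2",(215+498/4.5,215+160/4.4),130),
 ("tab",(215+226/4.5,215+70/4.4),220)]:
    print(nm,world("top",px,z=z).round(1))
E
```

```text
[[547.1 105.9 142. ]
 [548.4 -61.2 142. ]
 [447.8 -61.1 142. ]
 [446.6 104.6 142. ]] [497.49134247  22.02113009 142.        ]
[[663.6 181.9  12. ]
 [663.8 -96.7  12. ]
 [442.3 -95.7  12. ]
 [441.7 180.1  12. ]] [552.83491186  42.39367936  12.        ]
bottle [[742.5 -15.9 115. ]]
jar [[563.3 275.4  70. ]]
cup [[ 548.6 -178.5   75. ]]
pegpush? [[585.7  37.8 188. ]]
axle [[566.7  21.7 117. ]]
hubedges [[603.4  60.5 130. ]]
h2 [[604.  -17.5 130. ]]
tab [[626.9  88.8 220. ]]
```

```bash
python3 - <<'E'
from h import *
from scipy.spatial.transform import Rotation as Ro
s=arm.read_state();R=Ro.from_quat(s["ee_rot"]).as_matrix();print(R.round(3))
x=R[:,0];print("jaw angle",np.degrees(np.arctan2(x[1],x[0])))
f=lambda a,b:(215+a/4.5-.4,215+b/4.4-.4)
O=np.array([585,22,0]);
for t in [-.26,-.16,-.06]:
    for k in (-1,0,1,2):
        a=np.radians(-12+36*k)+t
        q=proj("top",O+[0,80*np.sin(a),110+80*np.cos(a)])[0]
        print(t,k,((q-215+.4)*[4.5,4.4]).round())
for nm,p in [("piv",[40,85,168]),("tab",[40,69,219.6]),("tabtop",[40,64.9,233])]:
    q=proj("top",O+p)[0];print(nm,((q-215+.4)*[4.5,4.4]).round())
E
```

```text
[[-0.265 -0.001 -0.964]
 [ 0.964  0.002 -0.265]
 [ 0.002 -1.     0.   ]]
jaw angle 105.39112619709562
-0.26 -1 [578. 202.]
-0.26 0 [494. 191.]
-0.26 1 [370. 188.]
-0.26 2 [261. 194.]
-0.16 -1 [569. 200.]
-0.16 0 [475. 190.]
-0.16 1 [350. 189.]
-0.16 2 [249. 196.]
-0.06 -1 [558. 198.]
-0.06 0 [456. 189.]
-0.06 1 [331. 189.]
-0.06 2 [238. 198.]
piv [192.  97.]
tab [222.  77.]
tabtop [230.  71.]
```

```bash
python3 -m creep '[[[0,0,30],[0,0,0],-1],[[20,30,60],[0,0,0.1],-1],[[440,640,60],[0,0,1.302],-1],[[440,640,60],[0,0,1.302],-1],[[440,640,60],[0,0,1.302],-1],[[440,640,60],[0,0,1.302],-1],[[440,640,60],[0,0,1.302],-1],[[440,640,60],[0,0,1.302],-1],[[440,640,60],[0,0,1.302],-1],[[440,640,60],[0,0,1.302],-1],[[440,640,60],[0,0,1.302],-1],[[440,640,60],[0,0,1.302],-1]]'
python3 - <<'E'
from h import *
from scipy.spatial.transform import Rotation as Ro
s=arm.read_state();R=Ro.from_quat(s["ee_rot"]).as_matrix();print(R.round(3),s["position"],s["joints"].round(2))
E
```

```text
clock: 1.1
position: [420.4, -230.6, 289.7]
ee_rot: [-0.002, 0.707, -0.707, 0.002]
contact_force: [0.0, 0.3, -0.4]
gripper_width: -0.1
[[-1.    -0.     0.006]
 [-0.006  0.    -1.   ]
 [ 0.    -1.    -0.   ]] [ 420.4206189  -230.64007254  289.74722383] [-0.16  0.09 -0.23 -0.   -1.24  0.17]
```

```bash
python3 -m creep '[[[0,0,0],[0,0,0],-1],[[0,0,0],[0,0,0],-1]]'
```

```text
clock: 1.27
position: [420.9, -230.8, 289.4]
ee_rot: [-0.002, 0.707, -0.707, 0.001]
contact_force: [-0.1, -0.3, -1.1]
gripper_width: 0.1
```

```bash
python3 -m creep '[[[204,280,0],[0,0,0],-1],[[204,280,0],[0,0,0],-1],[[204,280,0],[0,0,0],-1],[[204,280,0],[0,0,0],-1],[[204,280,0],[0,0,0],-1],[[204,280,0],[0,0,0],-1],[[204,280,0],[0,0,0],-1],[[204,280,0],[0,0,0],-1],[[204,280,0],[0,0,0],-1],[[204,280,0],[0,0,0],-1],[[204,280,0],[0,0,0],-1],[[204,280,0],[0,0,0],-1]]'
python3 - <<'E'
from h import *
for n in ["scene","top","wrist"]:
    im,d=arm.get_image(n); cv2.imwrite(f"pics/{n}1.png",im[:,:,::-1])
a=cv2.imread("pics/scene1.png")[130:370,220:470];b=cv2.imread("pics/wrist1.png")
cv2.imwrite("pics/c1.png",np.hstack([cv2.resize(a,(400,384)),cv2.resize(b,(400,384))]))
E
```

```text
clock: 2.27
position: [623.4, 45.5, 289.7]
ee_rot: [-0.0, -0.707, 0.707, 0.001]
contact_force: [-0.6, -0.7, 0.1]
gripper_width: -0.1
```

View pics/c1.png

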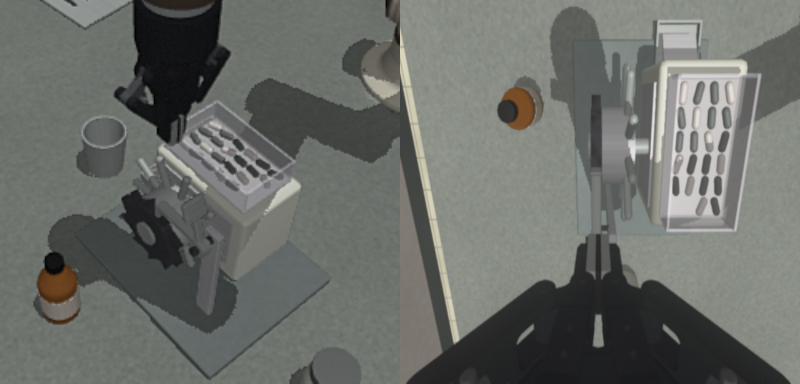

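```bash
python3 -m creep '[[[1,3,-25],[0,0,0],-1],[[1,3,-50],[0,0,0],-1],[[1,3,-66],[0,0,0],-1],[[1,3,-76],[0,0,0],-1],[[1,3,-76],[0,0,0],-1]]'
python3 - <<'E'
from h import *
im,d=arm.get_image("scene"); cv2.imwrite("pics/s2.png",cv2.resize(im[170:330,270:430,::-1],(640,600),interpolation=cv2.INTER_CUBIC))
E
```

```text
clock: 2.83
position: [623.6, 49.3, 211.7]
ee_rot: [0.001, -0.707, 0.707, 0.002]
contact_force: [-0.3, -0.1, -0.3]
gripper_width: 0.0
```

View pics/s2.png

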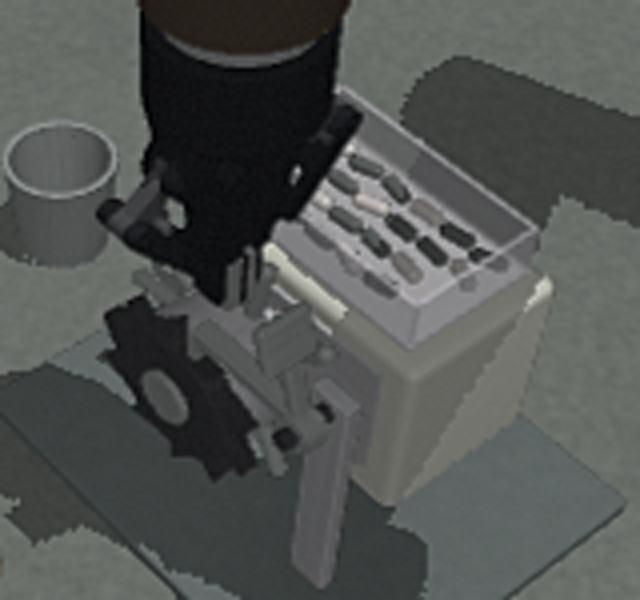

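```bash
python3 -m creep '[[[1,6,2],[0,0,0],-1],[[1,12,2],[0,0,0],-1],[[1,16,2],[0,0,0],-1],[[1,19,2],[0,0,0],-1],[[1,22,2],[0,0,0],-1],[[1,25,2],[0,0,0],-1],[[1,28,2],[0,0,0],-1],[[1,31,2],[0,0,0],-1],[[1,34,2],[0,0,0],-1],[[1,37,2],[0,0,0],-1]]'
```

```text
clock: 3.72
position: [626.0, 87.6, 215.8]
ee_rot: [0.0, -0.707, 0.707, 0.0]
contact_force: [0.5, 0.2, 0.7]
gripper_width: -0.1
```

```bash
python3 -m creep '[[[0,3,0],[0,0,0],-1],[[0,6,0],[0,0,0],-1],[[0,9,0],[0,0,0],-1],[[0,12,0],[0,0,0],-1],[[0,15,0],[0,0,0],-1],[[0,16,0],[0,0,0],-1],[[0,16,0],[0,0,0],-1],[[0,16,0],[0,0,0],-1]]'
python3 - <<'E'
from h import *
im,d=arm.get_image("scene"); cv2.imwrite("pics/s3.png",cv2.resize(im[170:330,270:430,::-1],(640,600),interpolation=cv2.INTER_CUBIC))
E
```

```text
clock: 4.38
position: [626.0, 103.4, 215.8]
ee_rot: [0.0, -0.707, 0.707, -0.0]
contact_force: [-0.1, -0.7, 0.7]
gripper_width: -0.0
```

View pics/s3.png

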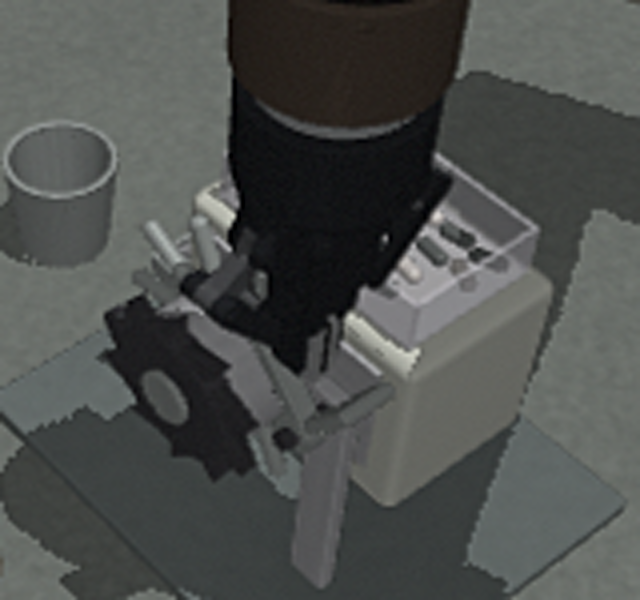

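```bash
python3 -m creep '[[[0,-1,20],[0,0,0],-1],[[0,-1,45],[0,0,0],-1],[[0,-1,75],[0,0,0],-1],[[-20,-40,75],[0,0,0],-1],[[-46,-80,75],[0,0,0],-1],[[-46,-120,75],[0,0,0],-1],[[-46,-140,75],[0,0,0],-1],[[-46,-140,45],[0,0,0],-1],[[-46,-140,15],[0,0,0],-1],[[-46,-140,-20],[0,0,0],-1],[[-46,-140,-36],[0,0,0],-1],[[-46,-140,-37],[0,0,0],-1]]'
python3 - <<'E'
from h import *
im,d=arm.get_image("scene"); cv2.imwrite("pics/s4.png",cv2.resize(im[170:330,270:430,::-1],(640,600),interpolation=cv2.INTER_CUBIC))
im,d=arm.get_image("top"); cv2.imwrite("pics/t4.png",cv2.resize(im[215:350,215:385,::-1],(765,594),interpolation=cv2.INTER_CUBIC))
print(arm.read_state()["position"])
E
```

```text
clock: 5.43
position: [577.2, -37.3, 174.4]
ee_rot: [0.003, -0.707, 0.707, 0.004]
contact_force: [-0.3, -0.6, 0.3]
gripper_width: 0.2
[580.33959266 -36.94028058 179.04650198]
```

View pics/s4.png

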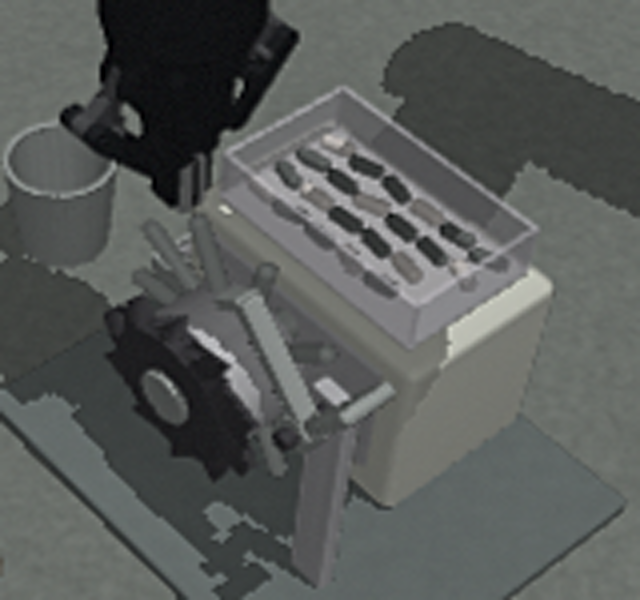

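View pics/t4.png

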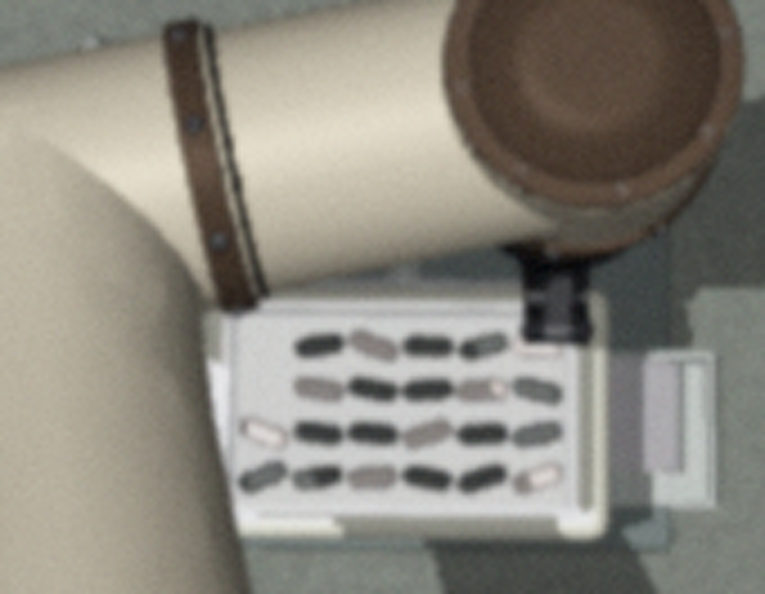

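```bash
python3 - <<'E'
from h import *
O=np.array([585,22,0.])
g=lambda P:((proj("scene",P)[0]-[270,170])*[4,3.75]).round()
p=arm.read_state()["position"];print(p,"tcp",g(p))
for t in (-.26,-.22,-.16):
  for k in(-1,0,1):
    a=np.radians(-12+36*k)+t; print(t,k,g(O+[0,85*np.sin(a),110+85*np.cos(a)]))
E
```

```text
[580.33959266 -36.94028058 179.04650198] tcp [174. 198.]
-0.26 -1 [145. 223.]
-0.26 0 [194. 216.]
-0.26 1 [266. 265.]
-0.22 -1 [147. 221.]
-0.22 0 [198. 217.]
-0.22 1 [271. 270.]
-0.16 -1 [151. 218.]
-0.16 0 [204. 220.]
-0.16 1 [278. 277.]
```

```bash
python3 -m creep '[[[0,3,0],[0,0,0],-1],[[0,6,0],[0,0,0],-1],[[0,9,0],[0,0,0],-1],[[0,12,0],[0,0,0],-1],[[0,15,0],[0,0,0],-1],[[0,18,0],[0,0,0],-1],[[0,21,0],[0,0,0],-1],[[0,24,0],[0,0,0],-1],[[0,27,0],[0,0,0],-1],[[0,30,0],[0,0,0],-1]]'
python3 - <<'E'
from h import *
im,d=arm.get_image("scene"); cv2.imwrite("pics/s5.png",cv2.resize(im[170:330,270:430,::-1],(640,600),interpolation=cv2.INTER_CUBIC))
print(arm.read_state()["position"],arm.read_state()["contact_force"])
E
```

```text
clock: 6.37
position: [581.2, -7.1, 180.9]
ee_rot: [-0.001, -0.707, 0.707, -0.001]
contact_force: [1.0, -4.6, 2.7]
gripper_width: -0.2
[580.93617968  -6.44253988 180.34458459] [ 0.84509663 -4.0883657   3.38239684]
```

View pics/s5.png

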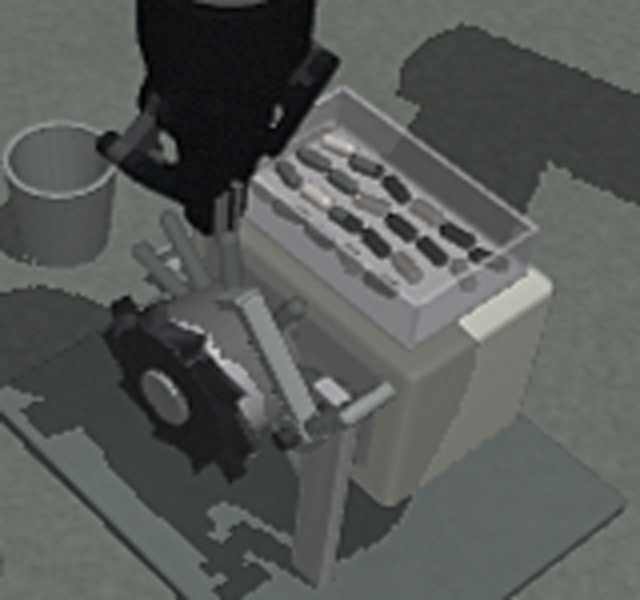

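```bash
python3 -m creep '[[[0,3,0],[0,0,0],-1],[[0,6,0],[0,0,0],-1],[[0,9,0],[0,0,0],-1],[[0,12,0],[0,0,0],-1],[[0,15,0],[0,0,0],-1],[[0,18,0],[0,0,0],-1],[[0,21,0],[0,0,0],-1],[[0,24,0],[0,0,0],-1],[[0,26,0],[0,0,0],-1],[[0,28,0],[0,0,0],-1],[[0,28,0],[0,0,0],-1]]'
python3 - <<'E'
from h import *
im,d=arm.get_image("scene"); cv2.imwrite("pics/s6.png",cv2.resize(im[170:330,270:430,::-1],(640,600),interpolation=cv2.INTER_CUBIC))
print(arm.read_state()["position"],arm.read_state()["contact_force"])
O=np.array([585,22,0.])
g=lambda P:((proj("scene",P)[0]-[270,170])*[4,3.75]).round()
for t in (.26,.36,.46,.56,.66):
  for k in(-2,-1,0,1):
    a=np.radians(-12+36*k)+t; print(t,k,g(O+[0,85*np.sin(a),110+85*np.cos(a)]))
E
```

```text
clock: 7.33
position: [579.7, 21.8, 178.2]
ee_rot: [-0.0, 0.707, -0.707, -0.0]
contact_force: [1.2, -2.7, -0.0]
gripper_width: -0.0
[579.69875944  21.72288682 178.21736547] [ 0.64525043 -1.38580918 -0.77015712]
0.26 -2 [141. 229.]
0.26 -1 [183. 213.]
0.26 0 [253. 253.]
0.26 1 [321. 336.]
0.36 -2 [145. 223.]
0.36 -1 [193. 216.]
0.36 0 [265. 264.]
0.36 1 [330. 351.]
0.46 -2 [150. 218.]
0.46 -1 [204. 220.]
0.46 0 [277. 276.]
0.46 1 [337. 366.]
0.56 -2 [156. 215.]
0.56 -1 [215. 225.]
0.56 0 [288. 289.]
0.56 1 [343. 381.]
0.66 -2 [164. 213.]
0.66 -1 [226. 232.]
0.66 0 [299. 303.]
0.66 1 [348. 395.]
```

View pics/s6.png

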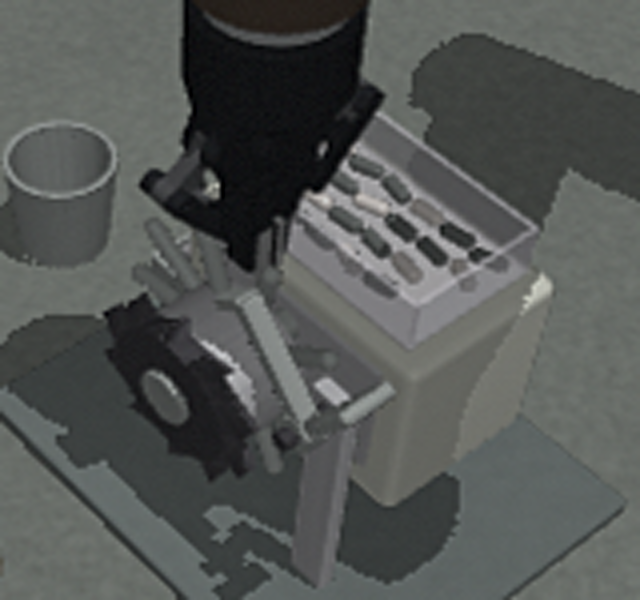

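```bash
python3 -m creep '[[[0,-4,0],[0,0,0],-1],[[0,-5,20],[0,0,0],-1],[[0,-5,50],[0,0,0],-1],[[0,-5,90],[0,0,0],-1],[[0,-5,110],[0,0,0],-1],[[20,30,110],[0,0,0],-1],[[46,60,110],[0,0,0],-1],[[46,100,110],[0,0,0],-1],[[46,130,110],[0,0,0],-1],[[46,156,110],[0,0,0],-1],[[46,156,110],[0,0,0],-1],[[46,156,110],[0,0,0],-1]]'
python3 - <<'E'
from h import *
im,d=arm.get_image("scene"); cv2.imwrite("pics/s7.png",cv2.resize(im[170:330,270:430,::-1],(640,600),interpolation=cv2.INTER_CUBIC))
print(arm.read_state()["position"],arm.read_state()["contact_force"])
E
```

```text
clock: 8.38
position: [625.6, 179.1, 287.9]
ee_rot: [-0.001, 0.707, -0.707, 0.0]
contact_force: [0.1, -1.5, -0.8]
gripper_width: -0.3
[625.69030785 177.93117082 288.33140947] [ 0.53539486 -0.60654455  0.82235911]
```

View pics/s7.png

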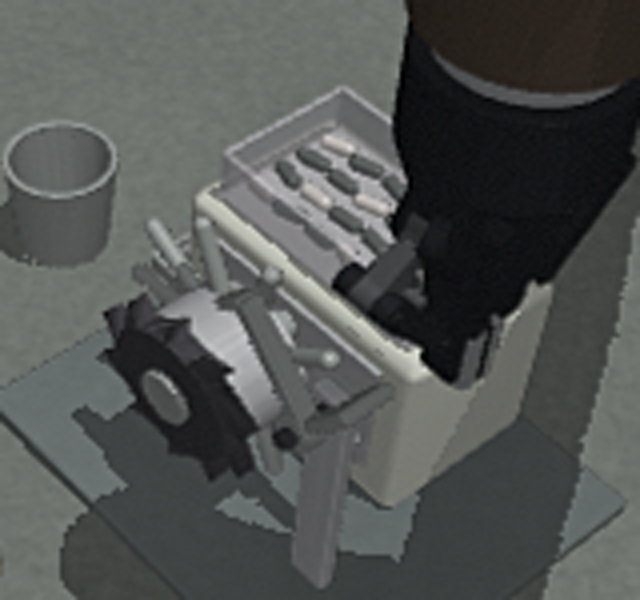

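```bash
python3 -m creep '[[[0,0,-25],[0,0,0],-1],[[0,0,-50],[0,0,0],-1],[[0,0,-68],[0,0,0],-1],[[0,0,-77],[0,0,0],-1],[[0,0,-77],[0,0,0],-1],[[0,-5,-77],[0,0,0],-1],[[0,-9,-77],[0,0,0],-1],[[0,-12,-77],[0,0,0],-1],[[0,-15,-77],[0,0,0],-1],[[0,-18,-77],[0,0,0],-1],[[0,-21,-77],[0,0,0],-1],[[0,-24,-77],[0,0,0],-1]]'
python3 - <<'E'
from h import *
im,d=arm.get_image("scene"); cv2.imwrite("pics/s8.png",cv2.resize(im[170:330,270:430,::-1],(640,600),interpolation=cv2.INTER_CUBIC))
E
```

```text
clock: 9.43
position: [626.3, 153.3, 212.4]
ee_rot: [0.0, 0.707, -0.707, 0.0]
contact_force: [-0.7, 0.2, 0.3]
gripper_width: -0.2
```

View pics/s8.png

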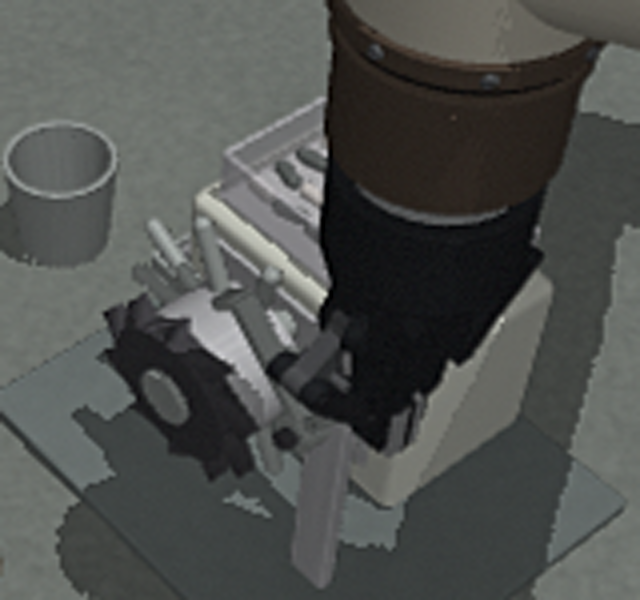

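```bash
python3 -m creep '[[[0,-3,0],[0,0,0],-1],[[0,-6,0],[0,0,0],-1],[[0,-9,0],[0,0,0],-1],[[0,-12,0],[0,0,0],-1],[[0,-15,0],[0,0,0],-1],[[0,-18,0],[0,0,0],-1],[[0,-21,0],[0,0,0],-1],[[0,-24,0],[0,0,0],-1],[[0,-27,0],[0,0,0],-1],[[0,-30,0],[0,0,0],-1],[[0,-33,0],[0,0,0],-1],[[0,-36,0],[0,0,0],-1]]'
python3 - <<'E'
from h import *
im,d=arm.get_image("scene"); cv2.imwrite("pics/s9.png",cv2.resize(im[170:330,270:430,::-1],(640,600),interpolation=cv2.INTER_CUBIC))
E
```

```text
clock: 10.48
position: [626.0, 117.0, 211.8]
ee_rot: [0.0, -0.707, 0.707, 0.0]
contact_force: [-0.2, 0.6, -0.9]
gripper_width: 0.0
```

View pics/s9.png

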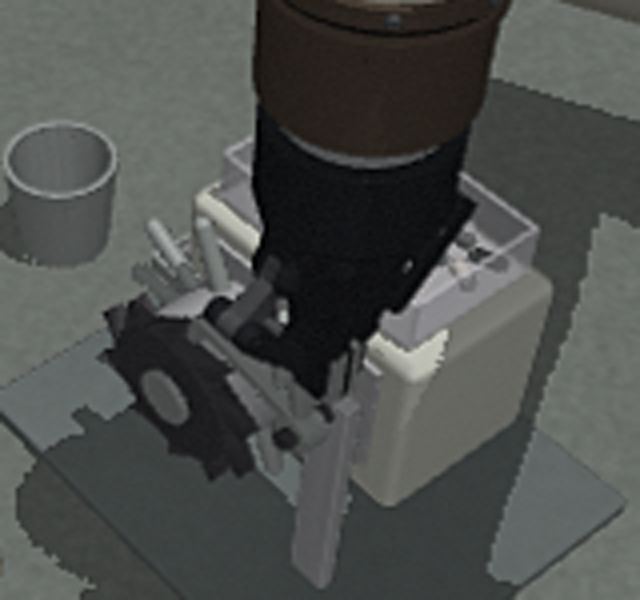

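```bash
python3 -m creep '[[[0,5,0],[0,0,0],-1],[[0,8,5],[0,0,0],-1],[[0,8,35],[0,0,0],-1],[[0,8,75],[0,0,0],-1],[[-20,40,90],[0,0,0],-1],[[-50,80,90],[0,0,0],-1],[[-80,110,90],[0,0,0],-1],[[-110,140,90],[0,0,0],-1],[[-130,175,90],[0,0,0],-1],[[-130,205,90],[0,0,0],-1],[[-130,205,90],[0,0,0],-1],[[-130,205,90],[0,0,0],-1]]'
python3 - <<'E'
from h import *
for n in ["scene","top"]:
    im,d=arm.get_image(n); cv2.imwrite(f"pics/{n}10.png",im[:,:,::-1])
a=cv2.imread("pics/scene10.png")[170:330,270:430];b=cv2.imread("pics/top10.png")
cv2.imwrite("pics/s10.png",cv2.resize(a,(640,600),interpolation=cv2.INTER_CUBIC))
cv2.imwrite("pics/t10.png",b)
s=cv2.imread("pics/scene0.png")[170:330,270:430]; cv2.imwrite("pics/s0.png",cv2.resize(s,(640,600),interpolation=cv2.INTER_CUBIC))
E
```

```text
clock: 11.53
position: [495.1, 324.6, 302.0]
ee_rot: [-0.001, 0.707, -0.707, 0.001]
contact_force: [0.1, -0.1, 0.0]
gripper_width: -0.1
```

View pics/s10.png

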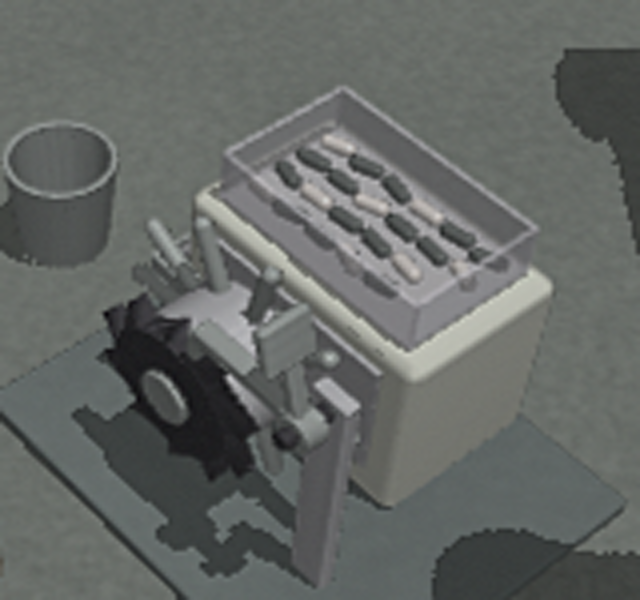

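View pics/s0.png

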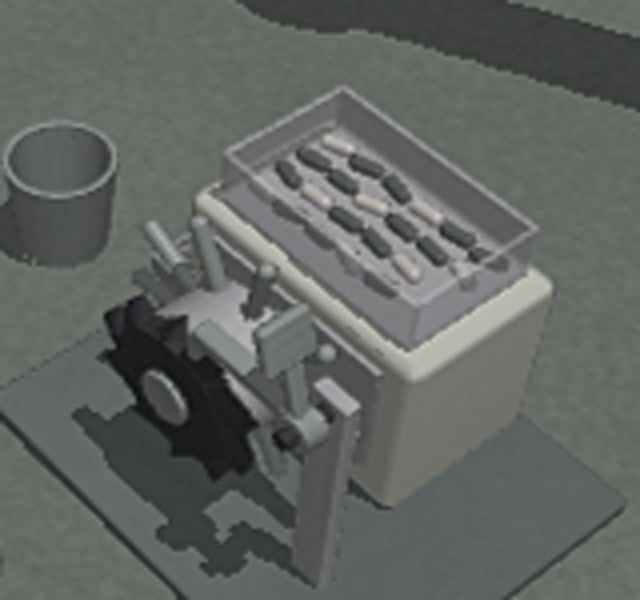

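View pics/t10.png

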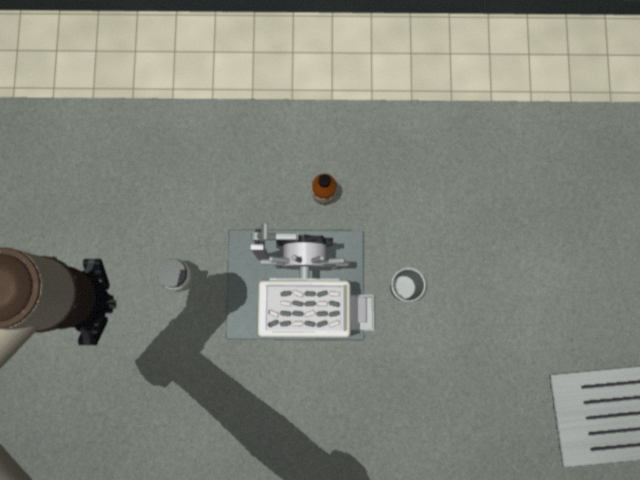

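```bash
python3 - <<'E'
import cv2,numpy as np
for n,boxes in [("scene",{"tab":(333,250,352,276),"nose":(318,253,334,272),"control":(340,290,365,330)}),("top",{"pawltab":(258,222,272,242),"nose":(274,230,298,242),"bottle":(308,170,342,210),"jar":(158,255,192,295),"cup":(385,262,430,306)})]:
    a,b=[cv2.imread(f"pics/{n}{k}.png",0).astype(np.float32) for k in(0,10)]
    for k,(x0,y0,x1,y1) in boxes.items():
        A=a[y0:y1,x0:x1];B=b[y0:y1,x0:x1]
        print(n,k,np.round(cv2.phaseCorrelate(A,B)[0],2),abs(A-B).mean())
E
```

```text
scene tab [0.18 0.78] 5.0182185
scene nose [0.22 0.08] 5.2664475
scene control [ 0.53 -0.08] 2.395
top pawltab [ 0.58 -0.  ] 4.007143
top nose [-0.19  0.08] 4.5
top bottle [0.01 0.  ] 3.4183824
top jar [-0.64 -0.54] 7.769118
top cup [0.43 0.42] 4.1661615
```

```bash
python3 - <<'E'
import cv2,numpy as np
r=[]
for n,(x0,y0,x1,y1) in [("scene",(312,240,360,290)),("top",(248,220,306,250))]:
    r.append(np.hstack([cv2.resize(cv2.imread(f"pics/{n}{k}.png")[y0:y1,x0:x1],(400,400 if n=="scene" else 200),interpolation=cv2.INTER_NEAREST) for k in(0,10)]))
cv2.imwrite("pics/cmp.png",np.vstack(r))
E
```

```text
(no output)
```

View pics/cmp.png

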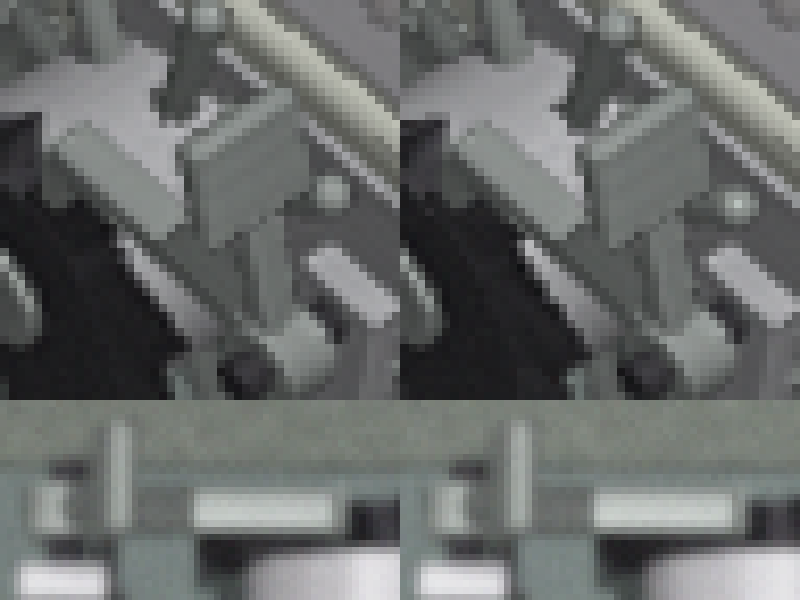

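```bash
python3 - <<'E'
from bench import arm
print(arm.read_state()["contact_force"]);arm.job_done()
E
```

```text
[ 0.25766138 -0.48075583  0.38066663]
the job is handed in; nothing more can be done
```

The job is handed in at about 11.7 s of the 54 s allowed. With the fingers shut, I flipped the pawl up by its tab. I then pushed the wheel's peg back about 0.67 rad, from about -0.22 to +0.45, and flipped the pawl down again. The arm then moved clear.

**Final checks:**
- **Pawl:** in both camera views its tab and nose arm stand on the same pixels as at the start, so I read it as fully down in the notch.
- **Wheel:** the peg ends seen just before the pawl was flipped down match a reading of about 0.45, inside the 0.26 to 0.66 window. They look unchanged afterwards.
- **Bottle, jar and cup:** they look unmoved in the before and after pictures.
- **Force:** at most about 5 N was read at the wrist after any move or picture, and near zero at the end.

**One check was poor:** an automatic image-shift comparison gave offsets of up to 0.8 pixel, including about 0.5 pixel on a fixed patch. I put that down to moved shadows and small crops, and relied on the direct pixel comparison for the pawl instead.

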